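Return a cover-glass box through the spring flap

TASK

Return the small white cover-glass box that sits in the lane of the returns station: with the fingers spread, push the self-closing flap open with one finger and keep it open while the other finger pushes the box along the lane, past the flap, so that it drops into the pen behind. Only push: do not pinch, lift or press hard on the box, do not use the box to shove the flap, and do not disturb the jar, the objective or the slide rack. Finish with the box in the pen, the flap swung shut again by itself, and the robot clear.

Things in the scene. Friction and masses are not known exactly. Their poses are not given: they have to be found in the camera images.
- station: White returns station fixed to the bench, 128 mm wide (x), 363 long (y), open-topped. Origin on the bench below the middle of the gate. Its y axis is the way the box is pushed, z up. y from -185 to 0 mm: flat lane deck, surface 60 mm above the bench, 112 mm wide between guide rails (8 mm thick, 15 mm above the deck, y -183 to -13). At y = 0 the deck ends in a sheer step; the flap closes the lane there.
- pen (a point): Centre of the pen's floor, 10 mm above the bench, at station x 0, y 85 mm. The pen lies beyond the flap: inner x -56 to 56 mm, inner y 0 to 170 mm, walls 8 mm thick with tops level with the deck (60 mm above the bench). Axes as the station's.
- flap (a joint): Angle of the self-closing flap (rad): 0 = shut, grows to at most 1.6 as it is pushed towards the pen (station +y). A soft-closing spring shuts it: 0.15 N m when shut, 0.36 N m at 1.4 rad, damping 0.05 N m s/rad; let go, it closes within about a second. No latch. It swings above whatever lies in the pen.
- flap_hinge (a point): Foot of the flap's upright hinge line, at station x +52, y 0 mm, 63 mm above the bench. The flap is an upright aluminium plate 101 mm long, 4 mm thick, 36 mm high (63 to 99 mm above the bench). Beside it stands the hinge post, 16 mm across, at station x +58 mm, top 108 mm above the bench.
- flap_edge (a point): Middle of the flap's free upright edge, 101 mm from the hinge line, 81 mm above the bench; at station x -49 mm when shut. A steel stop post, 8 mm square, stands at station x -60, y -6 mm, top 88 mm above the bench. A finger pushed some 75 to 90 mm past the shut plane (less the farther from the hinge) slips off this edge.
- box_center (a point): Centre of the cover-glass box: closed rigid white plastic box with a paper top, 32 mm (its x) by 40 mm (its y) by 22 mm (its z) high, about 45 g. It starts flat on the lane deck, its long side roughly along the lane, centre 72 to 105 mm before the flap, so its centre is 71 mm above the bench. The axes of this point are those of the box.
- box: The same box; origin at the centre of its underside.
- jar: Bystander: screw-cap jar 44 mm across, 65 mm high, on the bench; origin under its centre. Leave alone.
- objective: Bystander: dark microscope objective standing on the bench, 29 mm across, 47 mm high; origin under its centre. Leave alone.
- slide_rack: Bystander: open grey slide rack 85 x 40 x 30 mm high on the bench; origin under its centre. Leave alone.

How it is judged:
By the outcome, as a careful person would: the job done as asked, in the order asked, and still so for the second after the job is handed in, with the robot touching nothing.
It also fails if it takes over 35 s, if anything falls off the work surface, if the arm or the gripper's body presses on something with over 40 N, if the wrist force passes 120 N, or if a joint passes its speed limit or range.

ROBOT

A 6-joint arm with a two-finger parallel gripper is mounted at the origin on the work surface. World frame = base frame: x ahead of the robot, y to its left, z up, the work surface at z = 0. Lengths are in m, angles in degrees, forces in N, time in s.
With the tool pointing down it reaches from about 0.375 to 0.9 m from the base axis. Payload 3.1 kg.
Tool frame: the origin (TCP) lies midway between the tips of the shut fingers; the grasp point (between the pads) lies bot.hold_point_z behind it (bot.hold_point_z is the distance from the TCP to the grasp point, in m); z points along the fingers, y is the direction in which the jaws open and shut (so a half turn about z gives the same grasp; the last joint's range is limited). The gripper opens to 87 mm and grips with 3 to 60 N. Pads are 19 mm wide; open, the fingers measure 117 mm over their backs; the gripper's body (75 mm by 190 mm) begins 51 mm behind the grasp point.
Start: joints at [62.653, 30.224, 82.088, -0, 67.689, -10.227], TCP at [0.184, 0.597, 0.223] pointing down, gripper open.
Joint ranges: [-176.69, 176.69], [-43.24, 126.21], [12.49, 139.97], [-82, 262], [0, 151.66], [-163.58, 163.58]. Speed limits (degrees/s): [159.86, 159.86, 180, 180, 180, 180].

INTERFACE

Orientations are given as a 3x3 rotation matrix whose columns are the frame's x, y, z axes.
In Python, from rig import bot, vision, order gives the robot as it stands. The module is installed in compiled form; this text tells all that it offers.
- The arm moves only by the tool move_arm, never from a script. Its argument "moves" is a list of rows, each an object of numbers: "hand": the finger opening in mm, from 0 to 87; "x", "y", "z": the shift along the tool's x, y, z in units of 25 mm (1.0 is 25 mm); "wx", "wy", "wz": the turn, a rotation vector about the tool's x, y, z in degrees. In form: [{"hand": .., "x": .., "y": .., "z": .., "wx": .., "wy": .., "wz": ..}, ...]. A call has 1 to 20 rows; each row shifts and turns the commanded pose from where the row before left it, along the tool's axes as they then stand; what a row does not reach is not made up. A row lasts 1/10 s, in which the tool goes at most 50 mm and 8.59 degrees, less where a joint would pass 70% of its speed; a pose out of reach is approached as far as the arm can. A call is refused whole if a number of a shift passes 1 or a number of a turn 8.59, either way. A call with a gripper value outside its range is refused whole. The fingers move at their own pace and stop on an object; the grip force is fixed at half the most. Time passes only in rows, so rows that do not move let the fingers close. It gives the time, the measured TCP pose, the force and the opening at its end, in the units of the state.
- bot.read_state(): the state, without advancing time (a new reading comes with each control period).
- vision.capture(name): name is "scene" or "side" or "wrist"; returns a dict with "image" (400x640x3 uint8, red, green, blue), "z_map" (400x640 float32, m along the optical axis (not along the pixel's ray), 0 where there is no reading), "fx", "fy", "cx", "cy" (pixels), "k1" (the pictures are not rectified: a ray, as slopes to the right and down, at radius r is drawn at 1 + k1 r^2 times it, then the intrinsics apply), "pose" (4x4, takes a point from camera to world coordinates); the wrist camera has in their place "hand_eye" (4x4, takes a point from camera to tool coordinates, whose origin is the TCP and whose axes are the flange's). Camera axes: x right, y down, z forward; pixel columns grow to the right and rows downward; lengths in m; the calibration is good to about 2 mm. A picture is of the moment at which its call begins: read the wrist's pose just before it.
- order.hand_in(): hands the job in, once; it reports no verdict.
The state is a dict: "time_s": time; "joint_positions": joint angles; "qvel": joint speeds; "tau": joint torques, N m; "position": TCP position; "tcp_rot": TCP orientation; "force": force on the tool from outside, world axes, zero at the start; "moment": the same for the moment, N m; "opening": opening from 0.0 (shut) to 1.0 (fully open).
Only numpy, scipy, OpenCV 4.12 (cv2) and the standard library are available. Lean on these libraries where they do the work, as an engineer would, in place of code of your own. Each camera call takes 0.05 s, during which the arm holds its last target.

## Working session

There is one attempt and no reset: what is moved stays moved. The work goes in short steps, Python scripts to look and compute and a tool call to move; the robot and the scene stay as the last step left them, time stands still between calls to the robot, and variables do not carry over. Pictures are saved under pics/ and viewed, and the job is handed in when it is done.

Besides the shell and the picture viewer there is one more tool, called after "Emit:" as a command line: name --argument value ..., lists and objects as JSON in quotes. move_arm: Moves the arm, as the interface text tells. Its arguments: {"type":"object","properties":{"moves":{"type":"array"}},"required":["moves"]}

```bash
mkdir -p pics
cat > h.py <<'E'
import numpy as np, cv2
from rig import bot, vision, order
def save(n,im): cv2.imwrite('pics/'+n+'.png',cv2.cvtColor(im,cv2.COLOR_RGB2BGR))
def rays(c,uv):
    uv=np.asarray(uv,float).reshape(-1,2)
    K=np.array([[c['fx'],0,c['cx']],[0,c['fy'],c['cy']],[0,0,1.]])
    d=np.c_[(uv[:,0]-c['cx'])/c['fx'],(uv[:,1]-c['cy'])/c['fy']]
    s=d.copy()
    for _ in range(20):
        r2=(s**2).sum(1,keepdims=True); s=d/(1+c['k1']*r2)
    return np.c_[s,np.ones(len(s))]
def onplane(c,uv,z,P=None):
    P=c['pose'] if P is None else P
    d=rays(c,uv)@P[:3,:3].T; o=P[:3,3]
    return o+d*((z-o[2])/d[:,2])[:,None]
def proj(c,X,P=None):
    P=c['pose'] if P is None else P
    X=np.asarray(X,float).reshape(-1,3)
    p=(X-P[:3,3])@P[:3,:3]; s=p[:,:2]/p[:,2:]
    s=s*(1+c['k1']*(s**2).sum(1,keepdims=True))
    return np.c_[s[:,0]*c['fx']+c['cx'],s[:,1]*c['fy']+c['cy']]
def cloud(c,P=None):
    P=c['pose'] if P is None else P
    v,u=np.mgrid[:400,:640]; r=rays(c,np.c_[u.ravel(),v.ravel()])
    X=r*c['z_map'].ravel()[:,None]
    return (X@P[:3,:3].T+P[:3,3]).reshape(400,640,3)
E
python3 - <<'E'
from h import *
s=bot.read_state(); print(s['time_s'],s['position'],s['tcp_rot'],s['force'],s['opening'],bot.hold_point_z)
for n in ['scene','side','wrist']:
    c=vision.capture(n); save(n+'0',c['image']); print(n,c['fx'],c['k1'],c.get('pose',c.get('hand_eye')))
    np.save('pics/'+n+'0.npy',c,allow_pickle=True)
E
```

```text
0.0 [0.18361046 0.59668228 0.2215793 ] [[-9.55708530e-01  2.94313244e-01 -9.59772482e-04]
 [ 2.94314582e-01  9.55706759e-01 -1.87530694e-03]
 [ 3.65333380e-04 -2.07472188e-03 -9.99997781e-01]] [-0.33222645  0.50612693 -0.96684839] 1.0019525752699094 0.0187
scene 459.49552992996763 -0.1045021863377971 [[ 0.78075599  0.49483169 -0.38152547  0.89512111]
 [ 0.62474284 -0.62876486  0.46298071 -0.32379946]
 [-0.01079229 -0.59983027 -0.80005449  0.63043783]
 [ 0.          0.          0.          1.        ]]
side 393.8686598241381 -0.027627569952051758 [[ 0.81862821 -0.41547719  0.39651806  0.37055158]
 [-0.57432275 -0.59355229  0.56378104 -0.36799537]
 [ 0.00111604 -0.6892564  -0.72451664  0.55700061]
 [ 0.          0.          0.          1.        ]]
wrist 296.8010235776543 0.009967402577511764 [[-2.02648510e-04 -9.61713789e-01 -2.74055738e-01  7.51037952e-02]
 [ 9.99999979e-01 -1.95159940e-04 -5.45892606e-05 -4.87642017e-04]
 [-9.85456871e-07 -2.74055744e-01  9.61713808e-01 -1.61959798e-01]
 [ 0.00000000e+00  0.00000000e+00  0.00000000e+00  1.00000000e+00]]
```

View pics/scene0.png

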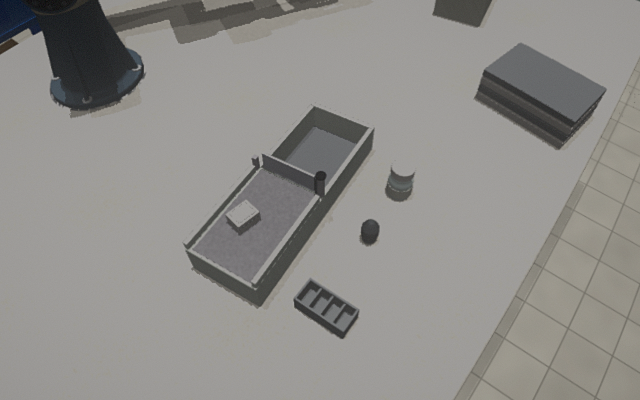

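View pics/side0.png

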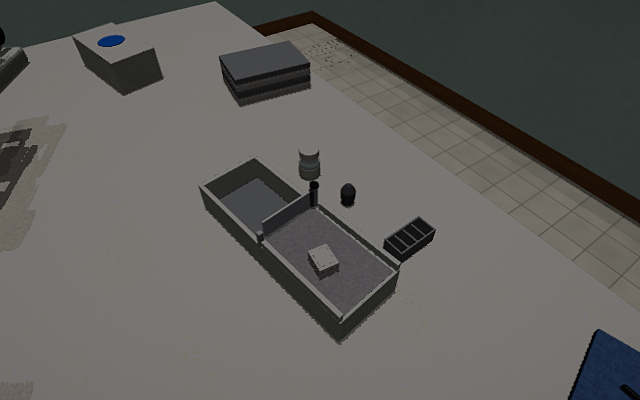

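View pics/wrist0.png

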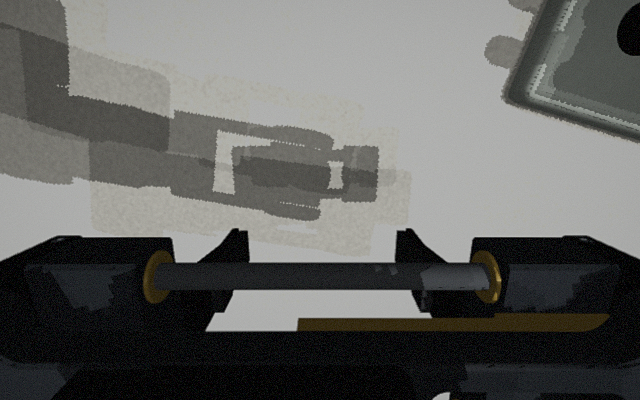

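```bash
cat > m.py <<'E'
from h import *
from scipy.optimize import least_squares
for n in ['scene','side']:
    c=np.load(f'pics/{n}0.npy',allow_pickle=True).item()
    X=cloud(c); 
    m=(X[...,2]>0.045)&(X[...,2]<0.08)&(c['z_map']>0)
    box=np.zeros_like(m); 
    if n=='scene': box[100:300,180:380]=1
    else: box[150:340,195:405]=1
    m&=box
    # drop isolated / flying
    k,l,st,_=cv2.connectedComponentsWithStats(m.astype(np.uint8)); 
    i=1+np.argmax(st[1:,4]); m=l==i
    P=X[m]; r=cv2.minAreaRect((P[:,:2]*1000).astype(np.float32)); print(n,'rect',r)
    # post points
    h=(X[...,2]>0.101)&(X[...,2]<0.115)&box
    print('post pts',h.sum(),X[h].mean(0),X[h].min(0),X[h].max(0))
    d=(X[...,2]>0.056)&(X[...,2]<0.064)&box
    print('deck z',np.median(X[d][:,2]))
    # box top z~.082
    b=(X[...,2]>0.0775)&(X[...,2]<0.087)&box
    k,l,st,cen=cv2.connectedComponentsWithStats(b.astype(np.uint8))
    for j in range(1,k):
        if st[j,4]>30:
            q=X[l==j]; print('blob',st[j],cen[j].round(),q.mean(0).round(4),cv2.minAreaRect((q[:,:2]*1000).astype(np.float32)))
E
python3 m.py
python3 - <<'E'
from h import *
for n,(a,b,w,h) in {'scene':(180,100,200,200),'side':(195,150,215,190)}.items():
    im=np.load(f'pics/{n}0.npy',allow_pickle=True).item()['image'][b:b+h,a:a+w]
    im=cv2.resize(np.clip(im.astype(float)*1.6,0,255).astype(np.uint8),None,fx=3,fy=3,interpolation=cv2.INTER_CUBIC); save(n+'0z',im)
E
```

```text
scene rect ((569.8409423828125, 3.743804931640625), (130.03102111816406, 365.68194580078125), 7.930232524871826)
post pts 86 [0.62765739 0.01356904 0.1070386 ] [0.61966962 0.00643793 0.10325511] [0.63492432 0.02310982 0.10942428]
deck z 0.05962023213053613
blob [251 155   8   9  37] [255. 159.] [ 0.512  -0.0085  0.083 ] ((510.7395935058594, -7.868882179260254), (8.760584831237793, 10.155739784240723), 9.233726501464844)
blob [262 158  63  33 237] [293. 174.] [0.5794 0.0057 0.0825] ((577.5352783203125, 4.148327827453613), (113.73056030273438, 6.930249214172363), 8.429588317871094)
blob [225 200  35  29 527] [242. 214.] [ 0.5685 -0.0968  0.0813] ((567.30126953125, -95.84310913085938), (40.829071044921875, 33.486610412597656), 80.45757293701172)
side rect ((569.1429443359375, 2.38330078125), (129.89463806152344, 364.8375244140625), 7.922628402709961)
post pts 108 [0.61115184 0.01063867 0.10639498] [ 0.52228617 -0.00067062  0.10101176] [0.63396383 0.02122203 0.11078736]
deck z 0.06168950595802397
blob [262 194  56  38 221] [290. 212.] [0.5736 0.0044 0.0824] ((575.5167236328125, 4.740446090698242), (112.30779266357422, 5.750836372375488), 5.626404285430908)
blob [307 243  32  30 553] [322. 258.] [ 0.5651 -0.0983  0.0832] ((566.1322021484375, -96.55220794677734), (41.52315902709961, 32.460453033447266), 81.48460388183594)
```

View pics/scene0z.png

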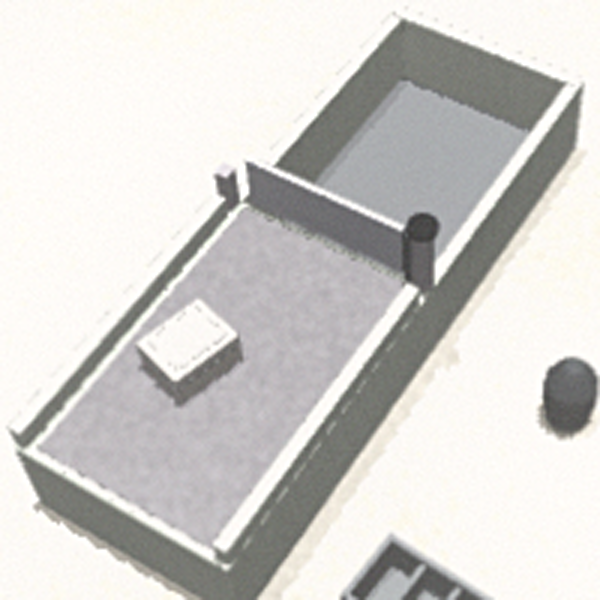

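View pics/side0z.png

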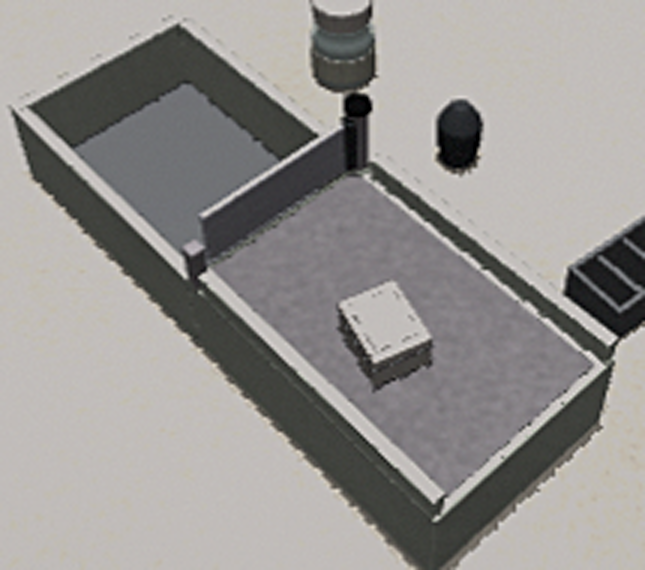

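Emit:
move_arm --moves '[{"hand":87,"x":-0.5,"y":-0.5},{"hand":87,"x":-0.9,"y":-0.9},{"hand":87,"x":-0.9,"y":-0.9},{"hand":87,"x":-0.9,"y":-0.9},{"hand":87,"x":-0.9,"y":-0.9},{"hand":87,"x":-0.9,"y":-0.9},{"hand":87,"x":-0.9,"y":-0.9},{"hand":87,"x":-0.9,"y":-0.9},{"hand":87,"x":-0.9,"y":-0.9},{"hand":87,"x":-0.9,"y":-0.9},{"hand":87,"x":-0.9,"y":-0.9},{"hand":87,"x":-0.9,"y":-0.9},{"hand":87,"x":-0.9,"y":-0.9},{"hand":87,"x":-0.9,"y":-0.9},{"hand":87,"x":-0.9,"y":-0.9},{"hand":87,"x":-0.9,"y":-0.9},{"hand":87,"x":-0.9,"y":-0.9},{"hand":87,"x":-0.9,"y":-0.9},{"hand":87,"x":-0.5,"y":-0.5}]'

```text
schema error: expected keys hand, x, y, z, wx, wy, wz
```

Emit:
move_arm --moves '[{"hand":87,"x":-0.5,"y":-0.5,"z":0,"wx":0,"wy":0,"wz":0},{"hand":87,"x":-0.9,"y":-0.9,"z":0,"wx":0,"wy":0,"wz":0},{"hand":87,"x":-0.9,"y":-0.9,"z":0,"wx":0,"wy":0,"wz":0},{"hand":87,"x":-0.9,"y":-0.9,"z":0,"wx":0,"wy":0,"wz":0},{"hand":87,"x":-0.9,"y":-0.9,"z":0,"wx":0,"wy":0,"wz":0},{"hand":87,"x":-0.9,"y":-0.9,"z":0,"wx":0,"wy":0,"wz":0},{"hand":87,"x":-0.9,"y":-0.9,"z":0,"wx":0,"wy":0,"wz":0},{"hand":87,"x":-0.9,"y":-0.9,"z":0,"wx":0,"wy":0,"wz":0},{"hand":87,"x":-0.9,"y":-0.9,"z":0,"wx":0,"wy":0,"wz":0},{"hand":87,"x":-0.9,"y":-0.9,"z":0,"wx":0,"wy":0,"wz":0},{"hand":87,"x":-0.9,"y":-0.9,"z":0,"wx":0,"wy":0,"wz":0},{"hand":87,"x":-0.9,"y":-0.9,"z":0,"wx":0,"wy":0,"wz":0},{"hand":87,"x":-0.9,"y":-0.9,"z":0,"wx":0,"wy":0,"wz":0},{"hand":87,"x":-0.9,"y":-0.9,"z":0,"wx":0,"wy":0,"wz":0},{"hand":87,"x":-0.9,"y":-0.9,"z":0,"wx":0,"wy":0,"wz":0},{"hand":87,"x":-0.9,"y":-0.9,"z":0,"wx":0,"wy":0,"wz":0},{"hand":87,"x":-0.9,"y":-0.9,"z":0,"wx":0,"wy":0,"wz":0},{"hand":87,"x":-0.5,"y":-0.5,"z":0,"wx":0,"wy":0,"wz":0}]'

```text
time_s: 1.95
position: [0.4398, 0.1141, 0.2225]
tcp_rot: [[-0.955, 0.296, 0.001], [0.296, 0.955, -0.0], [-0.001, -0.0, -1.0]]
force: [0.1, -0.1, 0.5]
opening: 0.996
```

Emit:
move_arm --moves '[{"hand":64,"x":-0.8,"y":-0.7,"z":0,"wx":0,"wy":0,"wz":0},{"hand":64,"x":-0.8,"y":-0.7,"z":0,"wx":0,"wy":0,"wz":0},{"hand":64,"x":-0.8,"y":-0.7,"z":0,"wx":0,"wy":0,"wz":0},{"hand":64,"x":-0.8,"y":-0.7,"z":0,"wx":0,"wy":0,"wz":0},{"hand":64,"x":-0.8,"y":-0.7,"z":0,"wx":0,"wy":0,"wz":0},{"hand":64,"x":-0.8,"y":-0.7,"z":0,"wx":0,"wy":0,"wz":0},{"hand":64,"x":-0.8,"y":-0.7,"z":0,"wx":0,"wy":0,"wz":0},{"hand":64,"x":-0.8,"y":-0.7,"z":0,"wx":0,"wy":0,"wz":0},{"hand":64,"x":-0.4,"y":-0.5,"z":0,"wx":0,"wy":0,"wz":0},{"hand":64,"x":-0.3,"y":-0.2,"z":0,"wx":0,"wy":0,"wz":0},{"hand":64,"x":0,"y":0,"z":0,"wx":0,"wy":0,"wz":-4},{"hand":64,"x":0,"y":0,"z":0,"wx":0,"wy":0,"wz":-4},{"hand":64,"x":0,"y":0,"z":0,"wx":0,"wy":0,"wz":0}]'

```text
time_s: 3.25
position: [0.5612, -0.086, 0.2224]
tcp_rot: [[-0.987, 0.158, -0.001], [0.158, 0.987, 0.001], [0.001, 0.001, -1.0]]
force: [0.1, -0.9, -0.3]
opening: 0.735
```

Run:
```python
from h import *
s=bot.read_state(); print(s['time_s'],s['position'],s['tcp_rot'].round(4),s['force'],s['opening'])
c=vision.capture('wrist'); c['T']=s; save('wrist1',c['image']); np.save('pics/wrist1.npy',c,allow_pickle=True)
T=np.eye(4);T[:3,:3]=s['tcp_rot'];T[:3,3]=s['position'];P=T@c['hand_eye']
X=cloud(c,P)
b=(X[...,2]>0.077)&(X[...,2]<0.088)&(c['z_map']>0)
k,l,st,cen=cv2.connectedComponentsWithStats(b.astype(np.uint8))
for j in range(1,k):
    if st[j,4]>60:
        q=X[l==j]; print('blob',st[j],cen[j].round(),q.mean(0).round(4),cv2.minAreaRect((q[:,:2]*1000).astype(np.float32)))
```

```text
3.25 [ 0.56121235 -0.0860166   0.22236672] [[-9.874e-01  1.582e-01 -1.100e-03]
 [ 1.582e-01  9.874e-01  7.000e-04]
 [ 1.200e-03  6.000e-04 -1.000e+00]] [ 0.10666396 -0.94564842 -0.33487264] 0.7346626124056596
blob [386 121  12  10  66] [391. 126.] [ 0.5086 -0.0098  0.0856] ((508.7383728027344, -8.934110641479492), (8.051961898803711, 8.488430976867676), 9.385262489318848)
blob [397 135  24  99 259] [409. 184.] [0.5721 0.0037 0.0824] ((572.6417236328125, 4.173196315765381), (108.26121520996094, 4.593198776245117), 5.841062545776367)
blob [ 294  178   38   30 1110] [313. 193.] [ 0.5642 -0.0964  0.0819] ((564.5880737304688, -96.9676513671875), (39.309207916259766, 31.81534767150879), 81.29991149902344)
```

View pics/wrist1.png

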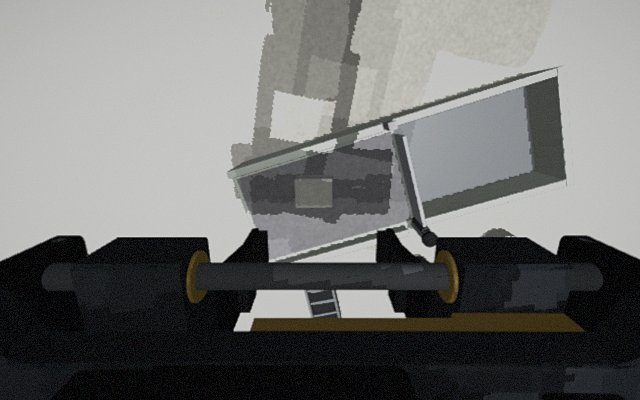

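Emit:
move_arm --moves '[{"hand":64,"x":-0.26,"y":-0.38,"z":0.4,"wx":0,"wy":0,"wz":0},{"hand":64,"x":0,"y":0,"z":0.8,"wx":0,"wy":0,"wz":0},{"hand":64,"x":0,"y":0,"z":0.8,"wx":0,"wy":0,"wz":0},{"hand":64,"x":0,"y":0,"z":0.8,"wx":0,"wy":0,"wz":0},{"hand":64,"x":0,"y":0,"z":0.8,"wx":0,"wy":0,"wz":0},{"hand":64,"x":0,"y":0,"z":0.8,"wx":0,"wy":0,"wz":0},{"hand":64,"x":0,"y":0,"z":0.4,"wx":0,"wy":0,"wz":0},{"hand":64,"x":0,"y":0,"z":0,"wx":0,"wy":0,"wz":0}]'

```text
time_s: 4.1
position: [0.5657, -0.0971, 0.1007]
tcp_rot: [[-0.987, 0.159, -0.003], [0.159, 0.987, 0.001], [0.004, 0.001, -1.0]]
force: [0.3, -0.2, 0.6]
opening: 0.736
```

```bash
cat > look.py <<'E'
from h import *
import sys
t=sys.argv[1]
s=bot.read_state(); print(s['time_s'],s['position'],s['force'],s['opening'])
ims=[]
for n,(a,b,w,h) in {'scene':(170,80,220,220),'side':(195,120,220,220)}.items():
    c=vision.capture(n); np.save(f'pics/{n}{t}.npy',c,allow_pickle=True)
    im=c['image'][b:b+h,a:a+w]
    ims.append(cv2.resize(np.clip(im.astype(float)*1.6,0,255).astype(np.uint8),(400,400),interpolation=cv2.INTER_CUBIC))
save('both'+t,np.hstack(ims))
E
python3 look.py 2
```

```text
4.1 [ 0.56571282 -0.09705238  0.10072573] [ 0.28674737 -0.15889848  0.62065101] 0.736253943327191
```

View pics/both2.png

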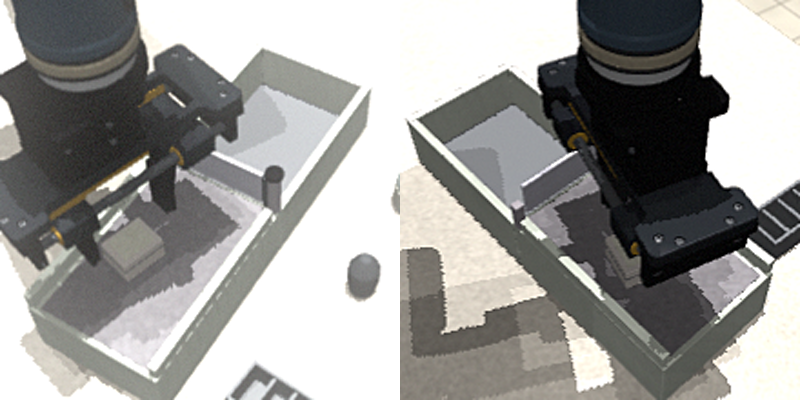

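Emit:
move_arm --moves '[{"hand":64,"x":0,"y":0,"z":0.4,"wx":0,"wy":0,"wz":0},{"hand":64,"x":0,"y":0,"z":0.4,"wx":0,"wy":0,"wz":0},{"hand":64,"x":0,"y":0,"z":0.4,"wx":0,"wy":0,"wz":0},{"hand":64,"x":0,"y":0,"z":0.24,"wx":0,"wy":0,"wz":0},{"hand":64,"x":0,"y":0,"z":0,"wx":0,"wy":0,"wz":0},{"hand":64,"x":0,"y":0.2,"z":0,"wx":0,"wy":0,"wz":0},{"hand":64,"x":0,"y":0.15,"z":0,"wx":0,"wy":0,"wz":0},{"hand":64,"x":0,"y":0.1,"z":0,"wx":0,"wy":0,"wz":0},{"hand":64,"x":0,"y":0.1,"z":0,"wx":0,"wy":0,"wz":0},{"hand":64,"x":0.01,"y":0.1,"z":0,"wx":0,"wy":0,"wz":-0.6},{"hand":64,"x":0.01,"y":0.2,"z":0,"wx":0,"wy":0,"wz":-1.2},{"hand":64,"x":0.01,"y":0.2,"z":0,"wx":0,"wy":0,"wz":-1.2},{"hand":64,"x":0.01,"y":0.2,"z":0,"wx":0,"wy":0,"wz":-1.2},{"hand":64,"x":0.01,"y":0.2,"z":0,"wx":0,"wy":0,"wz":-1.2},{"hand":64,"x":0,"y":0,"z":0,"wx":0,"wy":0,"wz":0}]'

```text
time_s: 5.7
position: [0.5702, -0.0602, 0.0665]
tcp_rot: [[-0.998, 0.063, -0.0], [0.063, 0.998, 0.0], [0.0, 0.0, -1.0]]
force: [0.1, 0.6, 0.4]
opening: 0.739
```

```bash
cat >> look.py <<'E'
O=np.array([.569,.0066]); a=np.radians(7.93); R=np.array([[np.cos(a),np.sin(a)],[-np.sin(a),np.cos(a)]])
st_=R@(s['position'][:2]-O)*1000; ty=R@s['tcp_rot'][:2,1]
print('tcp station',st_.round(1),'head',np.degrees(np.arctan2(-ty[0],ty[1])).round(2))
E
python3 look.py 3
```

```text
5.7 [ 0.57022668 -0.06018628  0.06648327] [0.09333909 0.56504023 0.38693522] 0.7385689611831388
tcp station [ -8.  -66.3] head -11.57
```

View pics/both3.png

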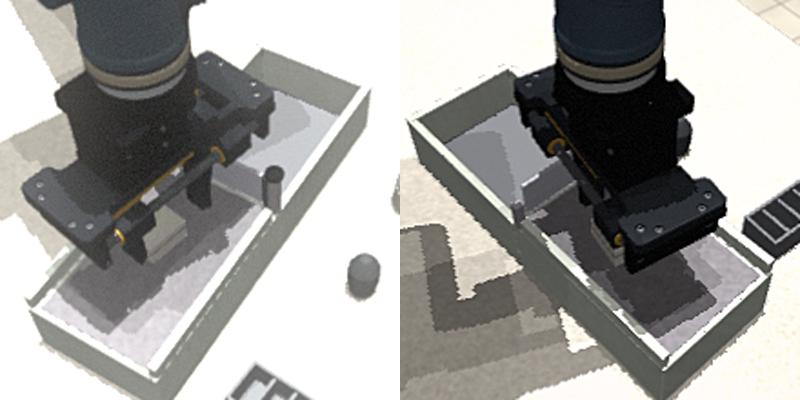

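Emit:
move_arm --moves '[{"hand":64,"x":0.01,"y":0.2,"z":0,"wx":0,"wy":0,"wz":-1.2},{"hand":64,"x":0.01,"y":0.2,"z":0,"wx":0,"wy":0,"wz":-1.2},{"hand":64,"x":0.01,"y":0.2,"z":0,"wx":0,"wy":0,"wz":-1.2},{"hand":64,"x":0.01,"y":0.2,"z":0,"wx":0,"wy":0,"wz":-1.2},{"hand":64,"x":0.01,"y":0.2,"z":0,"wx":0,"wy":0,"wz":-1.2},{"hand":64,"x":0.01,"y":0.2,"z":0,"wx":0,"wy":0,"wz":-1.2},{"hand":64,"x":0.01,"y":0.2,"z":0,"wx":0,"wy":0,"wz":-1.2},{"hand":64,"x":0.01,"y":0.2,"z":0,"wx":0,"wy":0,"wz":-1.2},{"hand":64,"x":0.01,"y":0.2,"z":0,"wx":0,"wy":0,"wz":-1.2}]'

```text
time_s: 6.7
position: [0.5696, -0.0177, 0.0673]
tcp_rot: [[-0.992, -0.125, 0.005], [-0.125, 0.992, -0.003], [-0.005, -0.003, -1.0]]
force: [1.4, -6.6, 1.6]
opening: 0.731
```

```bash
python3 look.py 4
```

```text
6.7 [ 0.56963479 -0.01767683  0.06729509] [ 1.43692342 -6.56158307  1.5744359 ] 0.7314774924727977
tcp station [ -2.7 -24.1] head -0.75
```

View pics/both4.png

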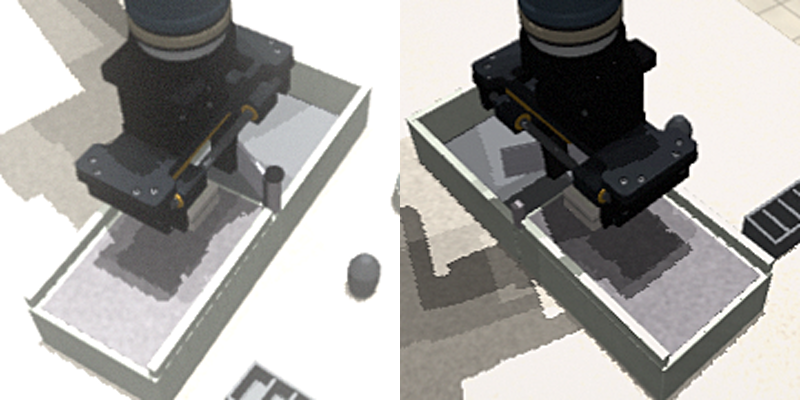

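Emit:
move_arm --moves '[{"hand":64,"x":0,"y":0.2,"z":0,"wx":0,"wy":0,"wz":0},{"hand":64,"x":0,"y":0.2,"z":0,"wx":0,"wy":0,"wz":0},{"hand":64,"x":0,"y":0.2,"z":0,"wx":0,"wy":0,"wz":0},{"hand":64,"x":0,"y":0.2,"z":0,"wx":0,"wy":0,"wz":0},{"hand":64,"x":0,"y":0.2,"z":0,"wx":0,"wy":0,"wz":0},{"hand":64,"x":0,"y":0.2,"z":0,"wx":0,"wy":0,"wz":0},{"hand":64,"x":0,"y":0.2,"z":0,"wx":0,"wy":0,"wz":0},{"hand":64,"x":0,"y":0.2,"z":0,"wx":0,"wy":0,"wz":0},{"hand":64,"x":0,"y":0.2,"z":0,"wx":0,"wy":0,"wz":0}]'

```text
time_s: 7.7
position: [0.5608, 0.028, 0.0665]
tcp_rot: [[-0.992, -0.125, -0.002], [-0.125, 0.992, -0.001], [0.002, -0.001, -1.0]]
force: [-1.7, -3.4, -0.7]
opening: 0.735
```

```bash
python3 look.py 5; python3 -c "
from h import *
save('wrist5',vision.capture('wrist')['image'])"
```

```text
7.7 [0.5607761  0.02797535 0.06649452] [-1.72775065 -3.37893658 -0.74902705] 0.7347456585762637
tcp station [-5.2 22.3] head -0.76
```

View pics/both5.png

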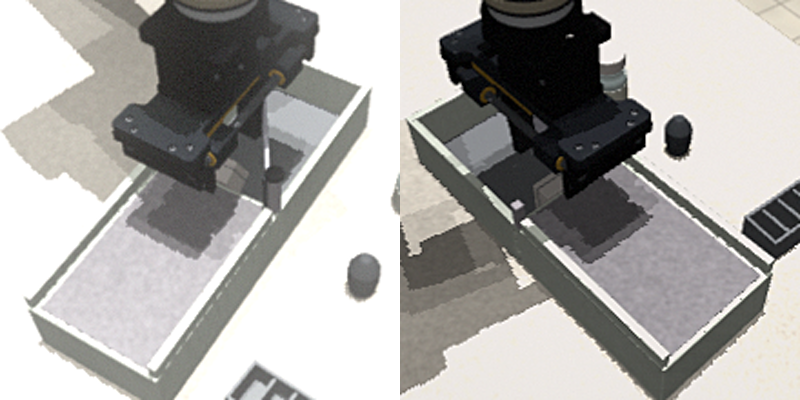

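View pics/wrist5.png

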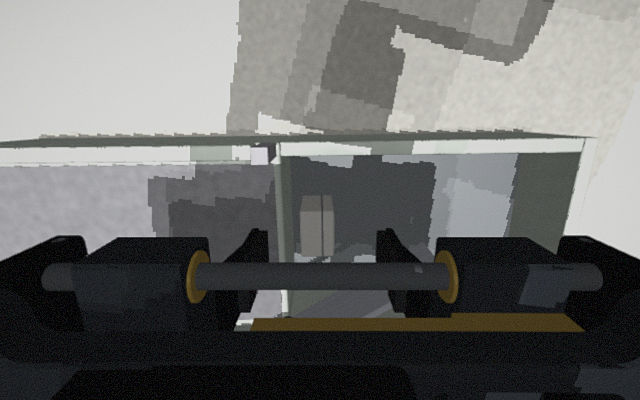

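Emit:
move_arm --moves '[{"hand":64,"x":0,"y":0,"z":0,"wx":0,"wy":0,"wz":0},{"hand":64,"x":0,"y":0,"z":0,"wx":0,"wy":0,"wz":0}]'

```text
time_s: 8.05
position: [0.5606, 0.0287, 0.0663]
tcp_rot: [[-0.992, -0.123, -0.002], [-0.123, 0.992, 0.0], [0.002, 0.001, -1.0]]
force: [-2.9, -2.1, 0.5]
opening: 0.738
```

```bash
cat > w.py <<'E'
from h import *
import sys
s=bot.read_state()
c=vision.capture('wrist'); save('wrist'+sys.argv[1],c['image'])
T=np.eye(4);T[:3,:3]=s['tcp_rot'];T[:3,3]=s['position'];X=cloud(c,T@c['hand_eye'])
O=np.array([.569,.0066]); a=np.radians(7.93); R=np.array([[np.cos(a),np.sin(a)],[-np.sin(a),np.cos(a)]])
S=X.copy(); S[...,:2]=(X[...,:2]-O)@R.T; S*=1000
m=(S[...,2]>16)&(S[...,2]<56)&(abs(S[...,0])<52)&(S[...,1]>4)&(S[...,1]<160)
k,l,st,cen=cv2.connectedComponentsWithStats(m.astype(np.uint8))
for j in range(1,k):
    if st[j,4]>40: q=S[l==j]; print(st[j],q.min(0).round(),q.max(0).round(),q.mean(0).round())
print(S[180:256:8,317].round())
E
python3 w.py 6; python3 look.py 6
```

```text
[ 299  197   35   61 1986] [-22.   8.  16.] [11. 30. 52.] [-10.  19.  46.]
[[-33.  19.  10.]
 [-27.  19.  10.]
 [-22.  19.  15.]
 [-21.  20.  34.]
 [-21.  20.  50.]
 [-15.  20.  49.]
 [-10.  20.  50.]
 [ -4.  19.  49.]
 [  1.  19.  49.]
 [  7.  19.  49.]]
8.1 [0.56069744 0.02866687 0.06635676] [-3.90188444 -2.0161905   0.72581492] 0.7363029659882099
tcp station [-5.2 23. ] head -0.84
```

View pics/wrist6.png

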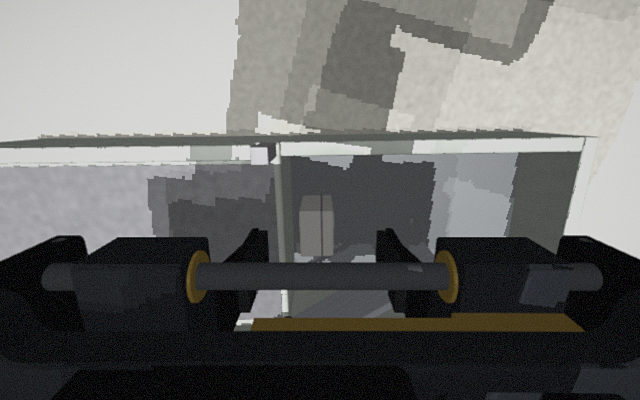

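View pics/both6.png

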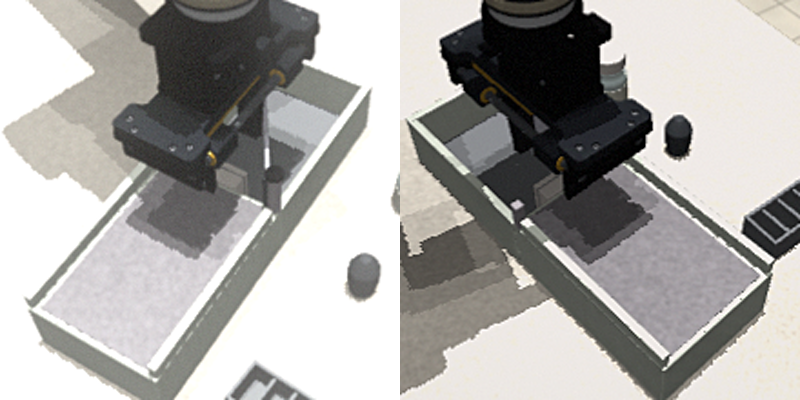

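Emit:
move_arm --moves '[{"hand":64,"x":0,"y":0,"z":-0.5,"wx":0,"wy":0,"wz":0},{"hand":64,"x":0,"y":0,"z":-1,"wx":0,"wy":0,"wz":0},{"hand":64,"x":0,"y":0,"z":-1,"wx":0,"wy":0,"wz":0},{"hand":64,"x":0,"y":0,"z":-1,"wx":0,"wy":0,"wz":0},{"hand":64,"x":0,"y":0,"z":-1,"wx":0,"wy":0,"wz":0},{"hand":64,"x":0,"y":0,"z":-1,"wx":0,"wy":0,"wz":0},{"hand":64,"x":0,"y":0,"z":-0.5,"wx":0,"wy":0,"wz":0},{"hand":64,"x":0,"y":0,"z":0,"wx":0,"wy":0,"wz":0},{"hand":64,"x":0.3,"y":0.5,"z":0,"wx":0,"wy":0,"wz":0},{"hand":64,"x":0.5,"y":0.8,"z":0,"wx":0,"wy":0,"wz":0},{"hand":64,"x":0.5,"y":0.8,"z":0,"wx":0,"wy":0,"wz":0},{"hand":64,"x":0.5,"y":0.8,"z":0,"wx":0,"wy":0,"wz":0},{"hand":64,"x":0.5,"y":0.8,"z":0,"wx":0,"wy":0,"wz":0},{"hand":64,"x":0.5,"y":0.8,"z":0,"wx":0,"wy":0,"wz":0},{"hand":64,"x":0.5,"y":0.8,"z":0,"wx":0,"wy":0,"wz":0},{"hand":64,"x":0.5,"y":0.8,"z":0,"wx":0,"wy":0,"wz":0},{"hand":64,"x":0.5,"y":0.8,"z":0,"wx":0,"wy":0,"wz":0},{"hand":64,"x":0.3,"y":0.5,"z":0,"wx":0,"wy":0,"wz":0},{"hand":64,"x":0,"y":0,"z":0,"wx":0,"wy":0,"wz":0}]'

```text
time_s: 10.1
position: [0.4223, 0.199, 0.2155]
tcp_rot: [[-0.992, -0.126, -0.003], [-0.126, 0.992, -0.0], [0.003, 0.0, -1.0]]
force: [0.4, -1.0, 0.1]
opening: 0.738
```

```bash
python3 look.py 7
python3 - <<'E'
from h import *
O=np.array([.569,.0066]); a=np.radians(7.93); R=np.array([[np.cos(a),np.sin(a)],[-np.sin(a),np.cos(a)]])
for n in ['scene','side']:
  for t in '07':
    c=np.load(f'pics/{n}{t}.npy',allow_pickle=True).item(); S=cloud(c); S[...,:2]=(S[...,:2]-O)@R.T; S*=1000
    f=(S[...,2]>88)&(S[...,2]<99)&(S[...,0]<40)&(S[...,0]>-55)&(abs(S[...,1])<120)
    b=(S[...,2]>25)&(S[...,2]<54)&(abs(S[...,0])<48)&(S[...,1]>6)&(S[...,1]<150)
    print(n,t,'flap',f.sum(),S[f].mean(0).round(1),np.percentile(S[f][:,1],[5,95]).round(1),'box',b.sum(),S[b].mean(0).round(1) if b.any() else '')
    o=(S[...,2]>20)&(S[...,2]<70)&(S[...,0]>70)&(S[...,0]<190)&(S[...,1]>-250)&(S[...,1]<150)
    k,l,st,ce=cv2.connectedComponentsWithStats(o.astype(np.uint8))
    print([S[l==j].mean(0).round(1).tolist() for j in range(1,k) if st[j,4]>60])
E
```

```text
10.1 [0.4222826  0.19901221 0.2155274 ] [ 0.39113088 -0.95769638  0.14464986] 0.7382736973826574
tcp station [-118.8  210.8] head -0.7
scene 0 flap 271 [-3.4 -1.3 94.6] [-2.8  1. ] box 0 
[[149.8, 104.4, 50.5], [148.7, -3.6, 35.8], [145.7, -142.3, 26.7]]
scene 7 flap 274 [-1.9 -1.5 94.5] [-3.   1.3] box 17 [ 0.9 10.  43.6]
[[149.8, 104.6, 50.6], [148.6, -3.6, 35.8], [145.9, -142.4, 26.6]]
side 0 flap 221 [-6.9 -2.5 93.5] [-3.4 -1.5] box 0 
[[139.8, 104.7, 50.1], [139.8, -3.1, 35.8], [145.8, -143.5, 27.0]]
side 7 flap 217 [-6.4 -2.4 93.7] [-3.4 -1.4] box 18 [-7.5 10.2 45.6]
[[139.9, 104.7, 50.2], [139.8, -3.1, 36.1], [145.7, -143.5, 27.1]]
```

View pics/both7.png

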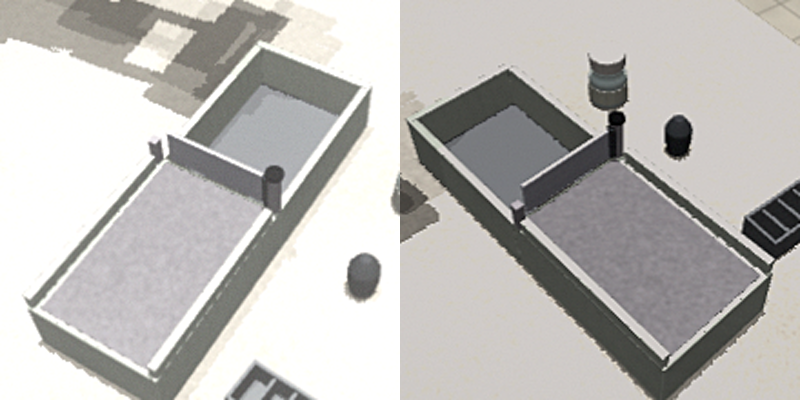

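```bash
python3 w.py 8
```

```text
[[-109.  203.    1.]
 [ -98.  202.   -0.]
 [ -87.  202.   -1.]
 [-192.  210.  378.]
 [ -65.  202.    1.]
 [ -54.  202.    0.]
 [ -42.  201.   -1.]
 [ -30.  201.    0.]
 [ -18.  201.   -0.]
 [  -7.  201.    1.]]
```

View pics/wrist8.png

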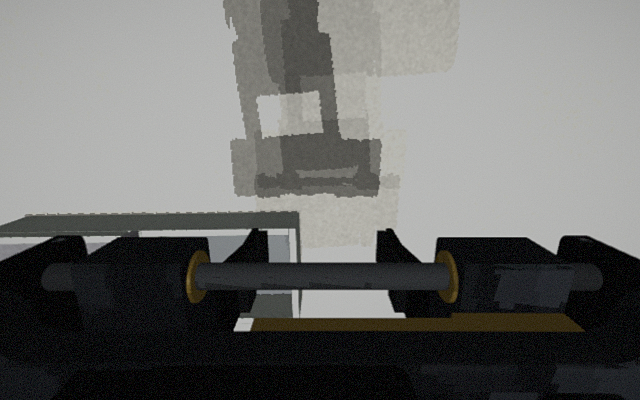

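Emit:
move_arm --moves '[{"hand":64,"x":-0.4,"y":-0.5,"z":0,"wx":0,"wy":0,"wz":0},{"hand":64,"x":-0.6,"y":-0.8,"z":0,"wx":0,"wy":0,"wz":0},{"hand":64,"x":-0.6,"y":-0.8,"z":0,"wx":0,"wy":0,"wz":0},{"hand":64,"x":-0.6,"y":-0.8,"z":0,"wx":0,"wy":0,"wz":0},{"hand":64,"x":-0.6,"y":-0.8,"z":0,"wx":0,"wy":0,"wz":0},{"hand":64,"x":-0.6,"y":-0.8,"z":0,"wx":0,"wy":0,"wz":0},{"hand":64,"x":-0.4,"y":-0.5,"z":0,"wx":0,"wy":0,"wz":0},{"hand":64,"x":0,"y":0,"z":0,"wx":0,"wy":0,"wz":0}]'

```text
time_s: 11.05
position: [0.5371, 0.0829, 0.2165]
tcp_rot: [[-0.993, -0.12, 0.002], [-0.12, 0.993, -0.001], [-0.002, -0.001, -1.0]]
force: [-0.9, -0.4, 0.4]
opening: 0.734
```

```bash
python3 w.py 9
```

```text
[259 177  25  34 708] [-22.   8.  16.] [10. 30. 51.] [-8. 20. 45.]
[[-15.  73.  10.]
 [ -5.  73.  10.]
 [  6.  73.   9.]
 [ 17.  72.   9.]
 [ 27.  72.  10.]
 [ 38.  72.  11.]
 [ 50.  72.   9.]
 [ 55.  72.  26.]
 [ 54.  72.  51.]
 [ 60.  72.  60.]]
```

View pics/wrist9.png

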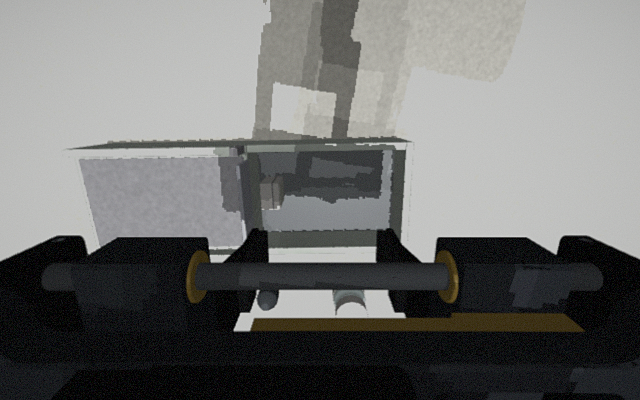

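Emit:
move_arm --moves '[{"hand":64,"x":0.4,"y":0.5,"z":0,"wx":0,"wy":0,"wz":0},{"hand":64,"x":0.6,"y":0.8,"z":0,"wx":0,"wy":0,"wz":0},{"hand":64,"x":0.6,"y":0.8,"z":0,"wx":0,"wy":0,"wz":0},{"hand":64,"x":0.6,"y":0.8,"z":0,"wx":0,"wy":0,"wz":0},{"hand":64,"x":0.6,"y":0.8,"z":0,"wx":0,"wy":0,"wz":0},{"hand":64,"x":0.6,"y":0.8,"z":0,"wx":0,"wy":0,"wz":0},{"hand":64,"x":0.4,"y":0.5,"z":0,"wx":0,"wy":0,"wz":0},{"hand":64,"x":0,"y":0,"z":0,"wx":0,"wy":0,"wz":0},{"hand":64,"x":0,"y":0,"z":0,"wx":0,"wy":0,"wz":0}]'

```text
time_s: 12.0
position: [0.4246, 0.1983, 0.2168]
tcp_rot: [[-0.992, -0.125, 0.001], [-0.125, 0.992, -0.0], [-0.001, -0.0, -1.0]]
force: [-0.1, -0.2, 0.5]
opening: 0.732
```

```bash
python3 -c "
from rig import bot,order
s=bot.read_state();print(s['time_s'],s['position'],s['force']);print(order.hand_in())"
```

```text
12.0 [0.42462759 0.19826532 0.21679527] [-0.06169232 -0.24173845  0.53150447]
the job is handed in; nothing more can be done
None
```

The box is in the pen, the flap has swung shut by itself, and the robot is clear. I handed the job in at about 12 s.

**What I did:** With the fingers spread 64 mm, the rear finger pushed the box along a gentle arc that straightened it, as it had started about 17° off the lane. The front finger opened the flap ahead of the box and held it open until the box dropped. Then I lifted straight up and backed away. The highest force reading I took was about 7 N, against the flap.

**Last checks:**
- **Box:** it came to rest standing on its short end in the pen, just behind the flap. It spans about x -22 to 10 and y 8 to 30 mm in station axes, with its top 50 mm above the bench. That is below both the pen walls and the flap.
- **Flap:** it was back at its starting position in both the scene and side views, to within 0.2 mm.
- **Jar, objective and slide rack:** none of them moved measurably.
- **Robot:** the fingertips were about 0.217 m above the bench, off to the side, and touching nothing.

No check failed. The camera positions for the box differed by about 2 mm, which is within the stated calibration.

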